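# Lengthen a telescoping strobe arm by one hole

## Task

The telescoping strobe arm clamped in the cradle on the saloon table is one hole too short. Press its brass snap button down flush and slide the aluminium outer tube, by its orange thumb tab, away from the black clamp block to the very next hole, where the button must pop fully up again and lock. Feel your way gently, without leaning or shoving hard on the arm, leave the jar, lens cap and driver beside it where they lie, and let go once it has locked.

Things in the scene. Friction and masses are not known exactly. Their poses are not given: they have to be found in the camera images.
- cradle: Fixed plywood board, 360 x 100 x 12 mm, holding the thin-walled strobe arm, which takes 25 N at most. Origin: centre of its underside, below the snap button's usual place. x axis: along the arm, the way the outer tube slides out (lengthens); z up. At x = -165 to -115 mm a black clamp block 50 mm wide, 118 mm tall grips the 25 mm square dark inner tube; at x = +85 mm a saddle, up to 80 mm high, lies under the outer tube.
- button_mark (a point): A point on the cradle, 100 mm above the table: where the crown of the released snap button usually is. The arm was clamped by eye: button, tube and tab together sit up to 10 mm further along the cradle's x, either way, and up to 5 mm higher or lower (fixed during the job). Button: brass, 10 mm across, hemispherical dome, 6 mm proud of the outer tube's flat top; it only moves up and down.
- tab_mark (a point): A point on the cradle: where the foot of the orange thumb tab's face usually is at the start, level with the tube's top (94 mm above the table), 10 mm from the button's axis to the cradle's +x; it is off by the same up to 10 mm and 5 mm. Tab: an upright wall on the outer tube, 34 mm wide, 10 mm thick, 24 mm tall. Push it to the cradle's +x; a blunt fingertip against it covers the button too.
- snap_button (a joint): How far the button is pressed, m: 0 = fully up, 0.006 = flush with the tube's top face, about 0.008 while under the tube wall between holes. Spring: about 2.5 N to start, 5.5 N at flush, 6.5 N under the wall. Within about 1 mm of flush the hole's rim (wall 2 mm thick) rides over the dome when the tube is pushed; higher up the button locks the tube.
- outer_tube (a joint): Travel of the aluminium outer tube (30 mm square, 205 mm long, top usually 94 mm above the table, black ball on its end) to the cradle's +x, m. 0 at the start; 11 mm holes every 30 mm towards the clamp block, so the next is reached at 0.030 (play 0.5 mm): there the button springs up and stops the tube dead. Friction 2 to 4 N; up to about 15 N over the first few mm as the rim rides over the dome.
- grease_jar: Bystander: low jar with a white cap, 44 mm across, 40 mm tall, on the table beside the cradle, on its +y side; leave it. Origin: centre of its underside.
- lens_cap: Bystander: flat black lens cap, 60 mm across, 13 mm thick, on the table beside the cradle, on its +y side; leave it. Origin: centre of its underside.
- hex_driver: Bystander: red-handled driver 160 mm long, 26 mm thick, lying beside the cradle, on its -y side; leave it. Origin: under its middle.

How it is judged:
On the way, in this order (a step that is already met when the one before it is completed fails the run):
1. the button is pressed flush (at least 5 mm down) with the tube still at its first hole (value of joint snap_button above 0.005 m and value of joint outer_tube below 0.006 m), for 0.02 s.
2. the button has popped up in the next hole (value of joint snap_button below 0.0015 m and value of joint outer_tube between 0.028 and 0.032 m), for 0.1 s.
At the end, for the whole second after the job is handed in: The outer tube has been slid out by one hole, 30 mm within 2 mm, and rests there with the snap button fully up (within 1.5 mm) in the next hole (all of step 2 and velocity of joint outer_tube between -0.005 and 0.005 m/s); the robot touches nothing.
It fails at once if the robot bears on the strobe arm or its cradle with more than 25 N (contact force between any of the fingers, the arm and cradle above 25 N).
It fails at once if the tube is slid more than 36 mm out, or more than 6 mm inwards (value of joint outer_tube above 0.036 m or value of joint outer_tube below -0.006 m).
It fails at once if the jar, the lens cap or the driver beside the cradle is moved by more than 20 mm (distance of any of grease_jar, lens_cap, hex_driver from where it was at the start of the episode above 0.02 m).
It also fails if it takes over 38 s, if anything falls off the work surface, if the arm or the gripper's body presses on something with over 40 N, if the wrist force passes 120 N, or if a joint passes its speed limit or range.

## Robot

A 6-joint arm with a two-finger parallel gripper is mounted at the origin on the work surface. World frame = base frame: x ahead of the robot, y to its left, z up, the work surface at z = 0. Lengths are in m, angles in rad, forces in N, time in s.
With the tool pointing down it reaches from about 0.225 to 0.875 m from the base axis. Payload 3.4 kg.
Tool frame: the origin (TCP) lies at the very end of the fingers, on their centre line; the grasp point (between the pads) lies 19 mm behind it (tcp_to_grasp is the distance from the TCP to the grasp point, in m); z points along the fingers, x is the direction in which the jaws open and shut, and the axes are right-handed (so a half turn about z gives the same grasp; the last joint's range is limited). The gripper opens to 85 mm and grips with 20 to 120 N. Pads are 22 mm wide; open, the fingers measure 114 mm over their backs; the gripper's body (76 mm by 85 mm) begins 54 mm behind the grasp point. The pads swing forward as they close: fully open they stand 13 mm farther back than shut.
Start: joints at [1.138, 0.276, 1.505, -0, 1.361, -0.121], TCP at [0.176, 0.547, 0.231] pointing down, gripper open.
Joint ranges: [-2.89, 2.89], [-0.75, 2.08], [0.22, 2.7], [-1.18, 4.32], [0.11, 2.71], [-2.7, 2.7]. Speed limits (rad/s): [2.57, 2.57, 3.14, 3.14, 3.14, 3.14].

## Interface

Orientations are given as a unit quaternion [x, y, z, w].
In Python, from workcell import state, snapshot, camera_model, sign_off, tcp_to_grasp gives the robot as it stands.
- The arm moves only by the tool carry_out, never from a script. Its argument "deltas" is a list of rows, each an object with "xyz": the shift along the tool's x, y, z in mm, a list of three; "dr": the turn, a rotation vector about the tool's x, y, z in degrees, a list of three; "hand": the gripper's target within -1 to 1 (fully open at 1, half-way at 0, shut at -1). In form: [{"xyz": [x, y, z], "dr": [ax, ay, az], "hand": hand}, ...]. A call has 1 to 12 rows; each row shifts and turns the pose as measured when the row begins, along the tool's axes as they then stand; what a row does not reach is not made up. A row lasts 1/10 s, in which the tool goes at most 50 mm and 8.59 degrees, less where a joint would pass 70% of its speed; a pose out of reach is approached as far as the arm can. A call with a gripper value outside its range is refused whole. The fingers move at their own pace and stop on an object; "grip_force" is the grip in N (left out, the last holds). Time passes only in rows, so rows that do not move let the fingers close. It gives the time, the measured TCP pose, the force and the opening at its end, in the units of the state.
- state(): the state, without advancing time (a new reading comes with each control period).
- snapshot(name): name is "scene" or "top"; returns the picture (384x512x3 uint8, red, green, blue); there is no depth.
- camera_model(name): a dict with "fx", "fy", "cx", "cy" (pixels), "view" (4x4, takes a point from world to camera coordinates). Camera axes: x right, y down, z forward; pixel columns grow to the right and rows downward; lengths in m; the calibration is good to about 2 mm. A picture is of the moment at which its call begins. camera_model takes no time and is no camera call.
- sign_off(): hands the job in, once; it reports no verdict.
The state is a dict: "clock": time; "joint_positions": joint angles; "joint_vel": joint speeds; "joint_torque": joint torques, N m; "ee_pos": TCP position; "tool_rot": TCP orientation; "contact_force": force on the tool from outside, world axes, zero at the start; "torque": the same for the moment, N m; "gripper_width": opening from 0.0 (shut) to 1.0 (fully open).
Only numpy, scipy, OpenCV 4.12 (cv2) and the standard library are available. Lean on these libraries where they do the work, as an engineer would, in place of code of your own. Each camera call takes 0.05 s, during which the arm holds its last target.

## Working session

There is one attempt and no reset: what is moved stays moved. The work goes in short steps, Python scripts to look and compute and a tool call to move; the robot and the scene stay as the last step left them, time stands still between calls to the robot, and variables do not carry over. Pictures are saved under pics/ and viewed, and the job is handed in when it is done.

Besides the shell and the picture viewer there is one more tool, called after "Request:" as name([rows], argument=value, ...), one row to a line, values as JSON. carry_out: Moves the arm, as the interface text tells. Its arguments: {"type":"object","properties":{"deltas":{"type":"array","items":{"type":"object","properties":{"xyz":{"type":"array","items":{"type":"number"}},"dr":{"type":"array","items":{"type":"number"}},"hand":{"type":"number"}}}},"grip_force":{"type":"number"}},"required":["deltas"]}

```bash
mkdir -p pics
python3 - <<'E'
from workcell import *
import cv2
for n in("scene","top"):
    cv2.imwrite(f"pics/{n}0.png",cv2.resize(snapshot(n)[:,:,::-1],(800,600),interpolation=cv2.INTER_CUBIC))
    print(camera_model(n))
s=state();print(s,tcp_to_grasp)
E
```

```text
{'fx': 457.4741194538826, 'fy': 457.4741194538826, 'cx': 255.30267256016043, 'cy': 194.5116579412603, 'view': array([[-0.83541304,  0.54932127, -0.01819906,  0.46211993],
       [ 0.41640709,  0.61096969, -0.6732913 , -0.18807251],
       [-0.35873415, -0.57005455, -0.73915331,  0.93550087],
       [ 0.        ,  0.        ,  0.        ,  1.        ]])}
{'fx': 436.7548143912963, 'fy': 436.7548143912963, 'cx': 256.23330312392545, 'cy': 191.39779096928535, 'view': array([[ 0.01933424, -0.99981194, -0.0015087 ,  0.01101507],
       [-0.97155752, -0.01843161, -0.23608528,  0.58662587],
       [ 0.23601307,  0.00603032, -0.97173117,  0.61302457],
       [ 0.        ,  0.        ,  0.        ,  1.        ]])}
{'clock': 0.1, 'joint_positions': array([ 1.13800318e+00,  2.76512139e-01,  1.50600456e+00, -2.95893306e-05,
        1.36071139e+00, -1.20995929e-01]), 'joint_vel': array([-0.00052425, -0.00081542, -0.00424979, -0.00195458,  0.00019819,
        0.00160232]), 'joint_torque': array([ 2.39294910e-03, -4.17696404e+01, -2.46405673e+01,  2.90122853e-05,
        5.64188478e-03,  2.51380254e-05]), 'ee_pos': array([0.17620429, 0.54683577, 0.23053819]), 'tool_rot': array([ 8.08320148e-01,  5.88742618e-01, -7.07210609e-04,  4.10758647e-04]), 'contact_force': array([-0.66516927, -0.52360252, -0.94074058]), 'torque': array([-0.02205639,  0.01492184, -0.01163923]), 'gripper_width': 0.9949153029281187} 0.0187
```

View pics/scene0.png

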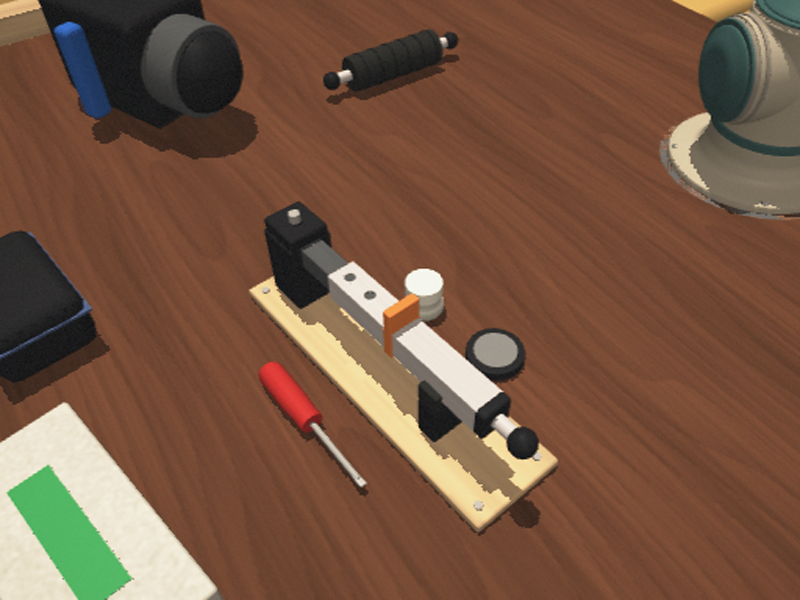

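View pics/top0.png

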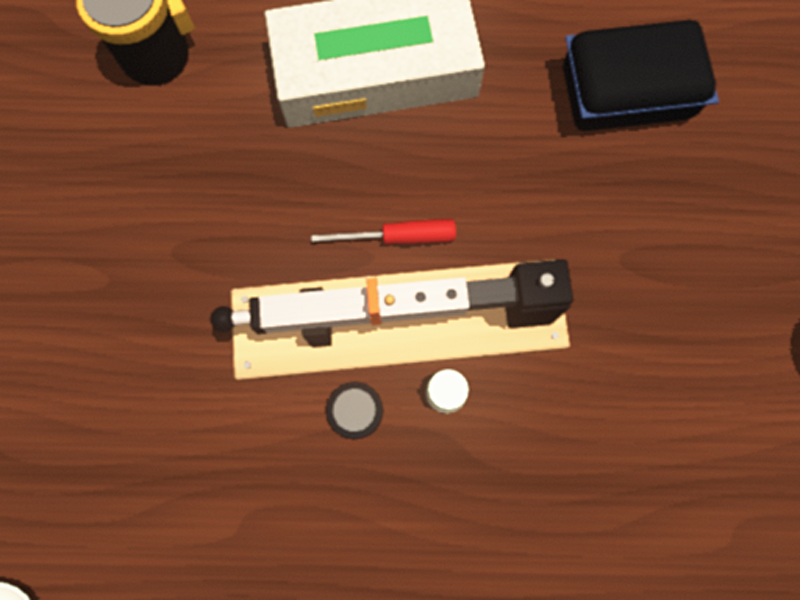

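The scene view shows the tube running from the block at (295,255) to the ball at (522,442), with the orange tab at (400,320). In the top view the button is at (390,300), the holes at (420,297) and (451,294), and the tab at (373,300). Cradle +x points left in the image, which is about world +y. Next I'll measure the points more precisely.

Run:
```python
from workcell import *
import cv2
a=snapshot("scene")[:,:,::-1];b=snapshot("top")[:,:,::-1]
cv2.imwrite("pics/s1.png",cv2.resize(a[155:235,200:300],(800,640)[:2],interpolation=cv2.INTER_CUBIC)[:600])
cv2.imwrite("pics/t1.png",cv2.resize(b[165:225,220:300],(800,600),interpolation=cv2.INTER_CUBIC))
cv2.imwrite("pics/raw_s.png",a);cv2.imwrite("pics/raw_t.png",b)
```

```text
(no output)
```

View pics/s1.png

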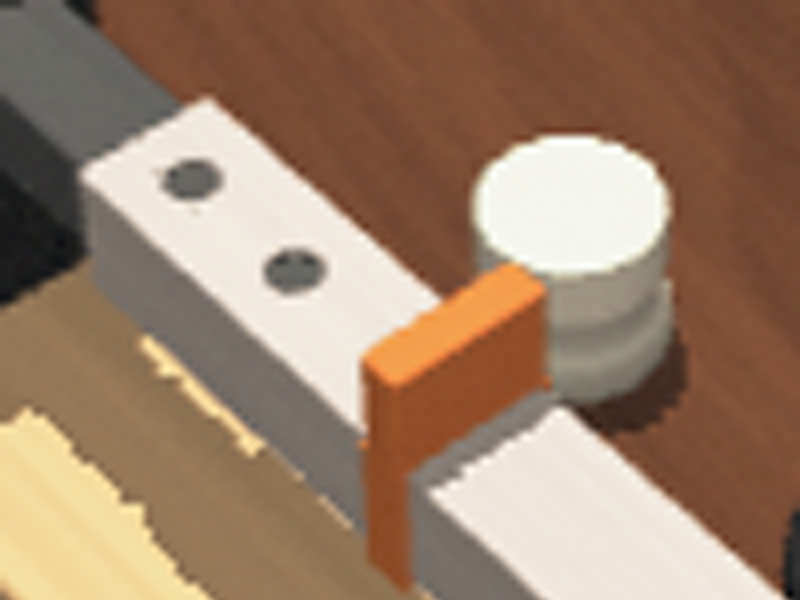

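View pics/t1.png

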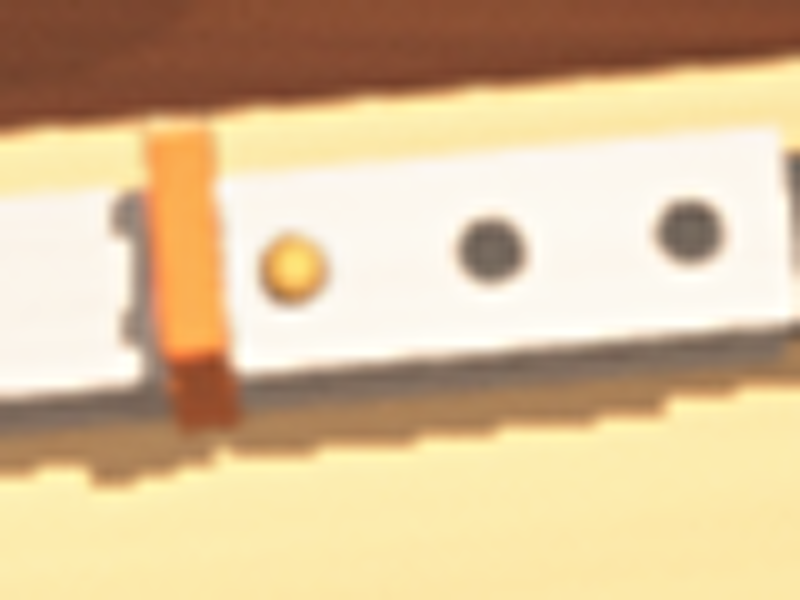

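Crops: in the scene view the holes are at (192,179) and (295,271). In the top view they are at (690,231) and (491,250), the button is at (294,268), and the tab's near face meets its top edge at u≈215.

```bash
cat > h.py <<'E'
import numpy as np
from workcell import *
def ray(n,p):
    m=camera_model(n);V=m["view"];R=V[:3,:3];c=-R.T@V[:3,3]
    d=R.T@np.array([(p[0]-m["cx"])/m["fx"],(p[1]-m["cy"])/m["fy"],1]);return c,d/np.linalg.norm(d)
def onz(n,p,z):
    c,d=ray(n,p);return c+d*(z-c[2])/d[2]
def tri(p,q):
    c1,d1=ray("scene",p);c2,d2=ray("top",q)
    A=np.stack([d1,-d2],1);t=np.linalg.lstsq(A,c2-c1,rcond=None)[0]
    a=c1+d1*t[0];b=c2+d2*t[1];return (a+b)/2,np.linalg.norm(a-b)
S=lambda u,v:((u+.5)/8-.5+200,(v+.5)/8-.5+155)
T=lambda u,v:((u+.5)/10-.5+220,(v+.5)/10-.5+165)
E
python3 - <<'E'
from h import *
h1=tri(S(295,271),T(491,250));h2=tri(S(192,179),T(690,231));print(h1,h2)
print("tubeend corners",tri(S(208,98),T(778,127)),tri(S(82,176),T(790,325)))
print("tab top -x corners",tri(S(510,264),T(213,355)),tri(S(362,360),T(210,132)))
z=(h1[0][2]+h2[0][2])/2
d=h1[0]-h2[0];print("axis",d,np.degrees(np.arctan2(d[1],d[0])))
for zz in(z,.094):
  print(zz,[onz("top",T(*p),zz+dz) for p,dz in(((491,250),0),((690,231),0),((294,268),.004))])
# board corners top 800x600 picture
W=lambda u,v:((u+.5)*.64-.5,(v+.5)*.64-.5)
B=[onz("top",W(*p),.012) for p in((232,290),(236,378),(569,347))];print(B)
e=B[1]-B[2];print("board axis",np.degrees(np.arctan2(e[1],e[0])),np.linalg.norm(e))
E
```

```text
(array([0.58388744, 0.00279356, 0.09684574]), np.float64(0.002104714111245751)) (array([ 0.58741076, -0.02713587,  0.09708117]), np.float64(0.002250975065514912))
tubeend corners (array([ 0.59020418, -0.03201074,  0.11894566]), np.float64(0.01694748710655647)) (array([ 0.58721826, -0.05088467,  0.07468845]), np.float64(0.023810868799468938))
tab top -x corners (array([0.56265471, 0.04231549, 0.1204    ]), np.float64(0.004602092015425236)) (array([0.5953588 , 0.04457209, 0.1190172 ]), np.float64(0.0020903784383243264))
axis [-0.00352332  0.02992944 -0.00023543] 96.71401870260223
0.09696345923740249 [array([0.58303006, 0.00348006, 0.09696346]), array([ 0.58654216, -0.0264146 ,  0.09696346]), array([0.5787144 , 0.03292563, 0.10096346])]
0.094 [array([0.58376476, 0.00341193, 0.094     ]), array([ 0.58729319, -0.02662174,  0.094     ]), array([0.57943354, 0.03299487, 0.098     ])]
[array([0.60746296, 0.20713203, 0.012     ]), array([0.51137294, 0.19541093, 0.012     ]), array([ 0.55137893, -0.1585954 ,  0.012     ])]
board axis 96.44759875544436 0.35625968167438016
```

Request:
carry_out([
  {"xyz": [-26, 38, 2], "dr": [0, 0, 0], "hand": -1},
  {"xyz": [-26, 38, 2], "dr": [0, 0, 0], "hand": -1},
  {"xyz": [-26, 38, 2], "dr": [0, 0, 0], "hand": -1},
  {"xyz": [-26, 38, 2], "dr": [0, 0, 0], "hand": -1},
  {"xyz": [-26, 38, 2], "dr": [0, 0, 0], "hand": -1},
  {"xyz": [-26, 38, 2], "dr": [0, 0, 0], "hand": -1},
  {"xyz": [-26, 38, 2], "dr": [0, 0, 0], "hand": -1},
  {"xyz": [-26, 38, 2], "dr": [0, 0, 0], "hand": -1},
  {"xyz": [-26, 38, 2], "dr": [0, 0, 0], "hand": -1},
  {"xyz": [-26, 38, 2], "dr": [0, 0, 0], "hand": -1},
  {"xyz": [-26, 38, 2], "dr": [0, 0, 0], "hand": -1},
  {"xyz": [-26, 38, 2], "dr": [0, 0, 0], "hand": -1},
], grip_force=20)

```text
clock: 1.4
ee_pos: [0.5246, 0.1008, 0.2037]
tool_rot: [0.805, 0.594, 0.001, -0.001]
contact_force: [0.3, 1.0, 0.3]
gripper_width: 0.002
```

Request:
carry_out([
  {"xyz": [0, 0, 0], "dr": [0, 0, 8], "hand": -1},
  {"xyz": [0, 0, 0], "dr": [0, 0, 8], "hand": -1},
  {"xyz": [0, 0, 0], "dr": [0, 0, 8], "hand": -1},
  {"xyz": [0, 0, 0], "dr": [0, 0, 8], "hand": -1},
  {"xyz": [0, 0, 0], "dr": [0, 0, 8], "hand": -1},
  {"xyz": [0, 0, 0], "dr": [0, 0, 8], "hand": -1},
  {"xyz": [0, 0, 0], "dr": [0, 0, 8], "hand": -1},
  {"xyz": [0, 0, 0], "dr": [0, 0, 8], "hand": -1},
  {"xyz": [0, 0, 0], "dr": [0, 0, 0], "hand": -1},
])

```text
clock: 2.3
ee_pos: [0.5287, 0.0925, 0.2005]
tool_rot: [0.999, 0.049, -0.001, -0.0]
contact_force: [0.4, 0.6, 0.3]
gripper_width: -0.002
```

```bash
cat >> h.py <<'E'
from scipy.spatial.transform import Rotation as Ro
a=np.array([-.1135,.9935,0]);l=np.array([.9935,.1135,0]);Bt=np.array([.5797,.0327,0])
def rep(s_,l_,z):
    s=state();R=Ro.from_quat(s["tool_rot"])
    t=Bt+a*s_+l*l_+[0,0,z];D=R.inv().apply(t-s["ee_pos"])*1000
    Rt=Ro.from_matrix(np.stack([l,-a,[0,0,-1]],1))
    e=s["ee_pos"]-Bt
    print("clk",round(s["clock"],2),"delta",D.round(1),"rot",np.degrees((R.inv()*Rt).as_rotvec()).round(2),
     "now s,l,z",(1000*np.array([e@a,e@l,s["ee_pos"][2]])).round(1),"F a,l,z",np.round([s["contact_force"]@a,s["contact_force"]@l,s["contact_force"][2]],1))
E
python3 -c "
from h import *
rep(-.005,.004,.14)"
```

```text
clk 2.3 delta [49.2 69.4 60.3] rot [-0.06  0.14 -0.95] now s,l,z [ 65.2 -43.9 200.5] F a,l,z [0.6 0.5 0.3]
```

Request:
carry_out([
  {"xyz": [16, 23, 0], "dr": [0, 0, -0.5], "hand": -1},
  {"xyz": [16, 23, 10], "dr": [0, 0, -0.5], "hand": -1},
  {"xyz": [16, 23, 20], "dr": [0, 0, 0], "hand": -1},
  {"xyz": [0, 0, 20], "dr": [0, 0, 0], "hand": -1},
  {"xyz": [0, 0, 0], "dr": [0, 0, 0], "hand": -1},
])

```text
clock: 2.8
ee_pos: [0.5859, 0.0276, 0.1493]
tool_rot: [0.998, 0.067, -0.0, -0.001]
contact_force: [-1.0, -0.9, -0.3]
gripper_width: 0.001
```

```bash
python3 -c "
from h import *
rep(-.005,.004,.115)
import cv2
cv2.imwrite('pics/s2.png',cv2.resize(snapshot('scene')[130:250,180:340,::-1],(800,600),interpolation=cv2.INTER_CUBIC))
"
```

```text
clk 2.8 delta [-1.6 -0.8 34.3] rot [-0.07  0.03  1.13] now s,l,z [ -5.8   5.6 149.3] F a,l,z [-0.8 -1.1 -0.3]
```

View pics/s2.png

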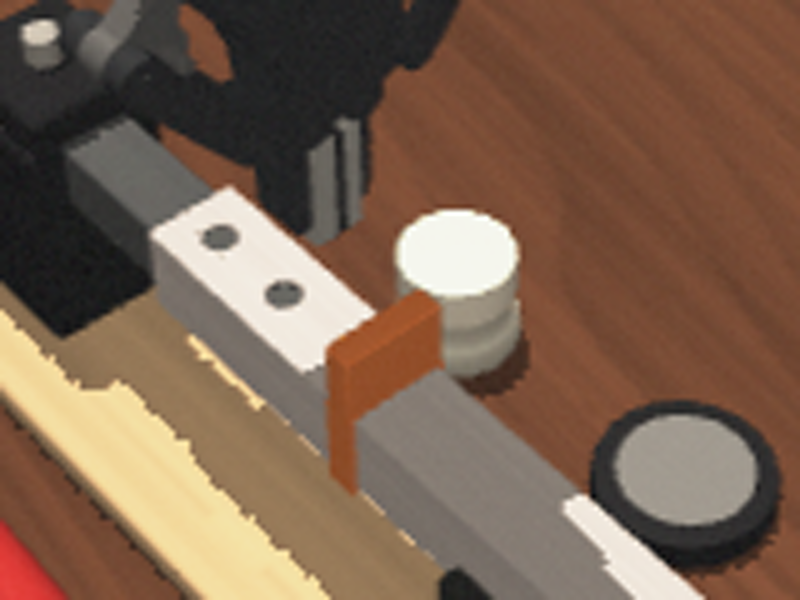

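The fingertips are shut at about (330,235), above the tube and behind the tab. A thin seam shows between the pads, so the 4 mm sideways offset is useful. Descending now.

Request:
carry_out([
  {"xyz": [-0.8, 0, 12], "dr": [0, 0, 0.6], "hand": -1},
  {"xyz": [-0.8, 0, 12], "dr": [0, 0, 0.6], "hand": -1},
  {"xyz": [0, 0, 8], "dr": [0, 0, 0], "hand": -1},
  {"xyz": [0, 0, 4], "dr": [0, 0, 0], "hand": -1},
  {"xyz": [0, 0, 2], "dr": [0, 0, 0], "hand": -1},
  {"xyz": [0, 0, 1], "dr": [0, 0, 0], "hand": -1},
  {"xyz": [0, 0, 0], "dr": [0, 0, 0], "hand": -1},
])

```text
clock: 3.55
ee_pos: [0.5862, 0.029, 0.1118]
tool_rot: [0.998, 0.058, 0.004, -0.0]
contact_force: [-0.8, 0.8, -0.3]
gripper_width: -0.004
```

```bash
python3 -c "
from h import *
rep(-.004,.004,.104)"
```

```text
clk 3.55 delta [-2.1 -0.4  7.8] rot [ 0.02 -0.42  0.15] now s,l,z [ -4.4   6.  111.8] F a,l,z [ 0.9 -0.7 -0.3]
```

Request:
carry_out([
  {"xyz": [-1, 0, 2], "dr": [0, 0, 0], "hand": -1},
  {"xyz": [-1, 0, 2], "dr": [0, 0, 0], "hand": -1},
  {"xyz": [0, 0, 2], "dr": [0, 0, 0], "hand": -1},
  {"xyz": [0, 0, 1], "dr": [0, 0, 0], "hand": -1},
  {"xyz": [0, 0, 1], "dr": [0, 0, 0], "hand": -1},
])

```text
clock: 4.05
ee_pos: [0.5849, 0.0287, 0.1042]
tool_rot: [0.998, 0.058, 0.005, 0.0]
contact_force: [0.6, -0.6, 0.2]
gripper_width: 0.0
```

```bash
python3 -c "
from h import *
rep(-.004,.004,.104)"
```

```text
clk 4.05 delta [-0.7 -0.5  0.2] rot [ 0.05 -0.55  0.16] now s,l,z [ -4.5   4.7 104.2] F a,l,z [-0.7  0.6  0.2]
```

Request:
carry_out([
  {"xyz": [0, 0, 1], "dr": [0, 0.2, 0], "hand": -1},
  {"xyz": [0, 0, 1], "dr": [0, 0, 0], "hand": -1},
])

```text
clock: 4.25
ee_pos: [0.585, 0.0287, 0.1023]
tool_rot: [0.998, 0.058, 0.007, 0.0]
contact_force: [-0.7, 0.0, 3.2]
gripper_width: -0.0
```

Request:
carry_out([
  {"xyz": [0, 0, 1], "dr": [0, 0, 0], "hand": -1},
  {"xyz": [0, 0, 1], "dr": [0, 0, 0], "hand": -1},
])

```text
clock: 4.45
ee_pos: [0.585, 0.0287, 0.1008]
tool_rot: [0.998, 0.058, 0.007, 0.0]
contact_force: [-1.5, 0.5, 3.5]
gripper_width: -0.004
```

Request:
carry_out([
  {"xyz": [0, 0, 1], "dr": [0, -0.4, 0], "hand": -1},
  {"xyz": [0, 0, 1], "dr": [0, -0.4, 0], "hand": -1},
  {"xyz": [0, 0, 1], "dr": [0, 0, 0], "hand": -1},
])

```text
clock: 4.75
ee_pos: [0.585, 0.0287, 0.0985]
tool_rot: [0.998, 0.058, -0.0, 0.001]
contact_force: [-2.0, 0.7, 5.3]
gripper_width: 0.001
```

Request:
carry_out([
  {"xyz": [0, 0, 1], "dr": [0, 0, 0], "hand": -1},
  {"xyz": [0, 0, 1], "dr": [0, 0, 0], "hand": -1},
])

```text
clock: 4.95
ee_pos: [0.585, 0.0287, 0.0967]
tool_rot: [0.998, 0.058, -0.0, 0.001]
contact_force: [-2.6, 0.6, 11.5]
gripper_width: 0.001
```

```bash
python3 -c "
from h import *
rep(-.001,.004,.0965)"
```

```text
clk 4.95 delta [-0.8 -3.6  0.2] rot [0.07 0.05 0.17] now s,l,z [-4.6  4.9 96.7] F a,l,z [ 0.9 -2.5 11.5]
```

Force stepped to 11.5 N at z≈96.7 mm, so the fingertip is on the tube top and the button is flush. I'll ease forward to the tab with light down pressure.

Request:
carry_out([
  {"xyz": [0, -1, 0], "dr": [0, 0, 0], "hand": -1},
  {"xyz": [0, -1, 0], "dr": [0, 0, 0], "hand": -1},
])

```text
clock: 5.15
ee_pos: [0.585, 0.0289, 0.0971]
tool_rot: [0.998, 0.059, -0.0, 0.002]
contact_force: [-1.7, -3.1, 5.7]
gripper_width: 0.001
```

```bash
python3 -c "
from h import *
rep(-.001,.004,.0965)"
```

```text
clk 5.15 delta [-0.9 -3.4  0.6] rot [0.28 0.04 0.23] now s,l,z [-4.4  4.9 97.1] F a,l,z [-2.9 -2.1  5.7]
```

Request:
carry_out([
  {"xyz": [0, -2, 0.4], "dr": [0, 0, 0], "hand": -1},
  {"xyz": [0, -2, 0.4], "dr": [0, 0, 0], "hand": -1},
])

```text
clock: 5.35
ee_pos: [0.5855, 0.0306, 0.0969]
tool_rot: [0.998, 0.059, 0.001, 0.005]
contact_force: [-0.9, -2.3, 5.1]
gripper_width: 0.002
```

```bash
python3 -c "
from h import *
rep(-.001,.004,.0965)"
```

```text
clk 5.35 delta [-1.6 -1.7  0.4] rot [ 0.54 -0.07  0.28] now s,l,z [-2.7  5.6 96.9] F a,l,z [-2.2 -1.2  5.1]
```

Request:
carry_out([
  {"xyz": [-0.5, -1.5, 0.5], "dr": [0.3, 0, 0.2], "hand": -1},
  {"xyz": [-0.5, -1.5, 0.5], "dr": [0.3, 0, 0.1], "hand": -1},
])

```text
clock: 5.55
ee_pos: [0.5857, 0.0311, 0.0968]
tool_rot: [0.998, 0.058, 0.002, 0.002]
contact_force: [-1.3, -3.8, 6.6]
gripper_width: -0.001
```

```bash
python3 -c "
from h import *
rep(-.001,.004,.0965)"
```

```text
clk 5.55 delta [-1.8 -1.3  0.3] rot [ 0.23 -0.23  0.08] now s,l,z [-2.3  5.8 96.8] F a,l,z [-3.6 -1.8  6.6]
```

Request:
carry_out([
  {"xyz": [-0.5, -2.5, 0.5], "dr": [0.2, 0, 0], "hand": -1},
  {"xyz": [-0.5, -2.5, 0.5], "dr": [0.2, 0, 0], "hand": -1},
])

```text
clock: 5.75
ee_pos: [0.5858, 0.0325, 0.0968]
tool_rot: [0.998, 0.058, 0.004, 0.002]
contact_force: [-1.1, -4.6, 6.3]
gripper_width: -0.002
```

```bash
python3 -c "
from h import *
rep(-.001,.004,.0965)"
```

```text
clk 5.75 delta [-2.1  0.1  0.3] rot [ 0.22 -0.42  0.17] now s,l,z [-0.9  6.1 96.8] F a,l,z [-4.4 -1.6  6.3]
```

Request:
carry_out([
  {"xyz": [-0.5, -3, 0.6], "dr": [0.2, -0.2, 0], "hand": -1},
  {"xyz": [-0.5, -3, 0.6], "dr": [0.2, -0.2, 0], "hand": -1},
])

```text
clock: 5.95
ee_pos: [0.5856, 0.034, 0.0968]
tool_rot: [0.998, 0.059, 0.002, 0.003]
contact_force: [-1.3, -6.4, 6.7]
gripper_width: 0.001
```

```bash
python3 -c "
from h import *
rep(-.001,.004,.0965)"
```

```text
clk 5.95 delta [-2.   1.6  0.3] rot [ 0.31 -0.16  0.29] now s,l,z [ 0.6  6.  96.8] F a,l,z [-6.2 -2.   6.7]
```

Force is rising to 6.2 N, which suggests contact with the tab. I'll keep the same gentle steps.

Request:
carry_out([
  {"xyz": [-0.5, -3, 0.6], "dr": [0.3, 0, 0.1], "hand": -1},
  {"xyz": [-0.5, -3, 0.6], "dr": [0.3, 0, 0.1], "hand": -1},
])

```text
clock: 6.15
ee_pos: [0.5856, 0.0344, 0.0968]
tool_rot: [0.998, 0.059, 0.003, 0.003]
contact_force: [-1.1, -7.5, 6.0]
gripper_width: -0.002
```

Request:
carry_out([
  {"xyz": [-0.5, -3.5, 0.6], "dr": [0.3, 0, 0.1], "hand": -1},
  {"xyz": [-0.5, -3.5, 0.6], "dr": [0.3, 0, 0.1], "hand": -1},
])

```text
clock: 6.35
ee_pos: [0.5857, 0.0346, 0.0968]
tool_rot: [0.998, 0.059, 0.004, 0.004]
contact_force: [-0.6, -8.4, 6.0]
gripper_width: -0.005
```

```bash
python3 -c "
from h import *
rep(-.001,.004,.0965)"
```

```text
clk 6.35 delta [-2.2  2.2  0.3] rot [ 0.44 -0.47  0.22] now s,l,z [ 1.2  6.1 96.8] F a,l,z [-8.2 -1.6  6. ]
```

Request:
carry_out([
  {"xyz": [-0.5, -4.5, 0.7], "dr": [0.4, -0.2, 0.1], "hand": -1},
  {"xyz": [-0.5, -4.5, 0.7], "dr": [0.4, -0.2, 0.1], "hand": -1},
])

```text
clock: 6.55
ee_pos: [0.5855, 0.0355, 0.0968]
tool_rot: [0.998, 0.059, 0.002, 0.004]
contact_force: [-1.5, -9.5, 6.4]
gripper_width: 0.003
```

```bash
python3 -c "
from h import *
rep(-.001,.004,.0965)"
```

```text
clk 6.55 delta [-2.1  3.1  0.3] rot [ 0.49 -0.2   0.22] now s,l,z [ 2.1  6.1 96.8] F a,l,z [-9.2 -2.5  6.4]
```

Request:
carry_out([
  {"xyz": [-0.5, -5, 0.7], "dr": [0.6, -0.1, 0.1], "hand": -1},
  {"xyz": [-0.5, -5, 0.7], "dr": [0.6, -0.1, 0.1], "hand": -1},
])

```text
clock: 6.75
ee_pos: [0.5854, 0.036, 0.0968]
tool_rot: [0.998, 0.059, 0.001, 0.002]
contact_force: [-1.9, -11.9, 6.0]
gripper_width: -0.001
```

```bash
python3 -c "
from h import *
rep(-.001,.004,.0965)"
```

```text
clk 6.75 delta [-2.1  3.6  0.3] rot [ 0.29 -0.14  0.27] now s,l,z [ 2.6  6.1 96.8] F a,l,z [-11.6  -3.2   6. ]
```

Request:
carry_out([
  {"xyz": [-0.5, -5.5, 1], "dr": [0.5, -0.1, 0.2], "hand": -1},
  {"xyz": [-0.5, -5.5, 1], "dr": [0.5, -0.1, 0.2], "hand": -1},
])

```text
clock: 6.95
ee_pos: [0.5849, 0.0409, 0.0967]
tool_rot: [0.998, 0.056, 0.001, -0.001]
contact_force: [-1.3, -5.2, 9.0]
gripper_width: -0.0
```

```bash
python3 -c "
from h import *
rep(-.001,.004,.0965)"
```

```text
clk 6.95 delta [-2.1  8.5  0.2] rot [-0.13 -0.11 -0.06] now s,l,z [ 7.5  6.1 96.7] F a,l,z [-5.  -1.9  9. ]
```

Request:
carry_out([
  {"xyz": [-0.5, -3, 0.4], "dr": [0, 0, 0], "hand": -1},
  {"xyz": [-0.5, -3, 0.2], "dr": [0, 0, 0], "hand": -1},
  {"xyz": [0, -3, 0], "dr": [0, 0, 0], "hand": -1},
])

```text
clock: 7.25
ee_pos: [0.5844, 0.0459, 0.0968]
tool_rot: [0.998, 0.057, 0.002, 0.002]
contact_force: [-0.5, -4.8, 3.1]
gripper_width: 0.001
```

```bash
python3 -c "
from h import *
rep(-.001,.004,.0965)"
```

```text
clk 7.25 delta [-2.2 13.5  0.4] rot [ 0.28 -0.26 -0.03] now s,l,z [12.5  6.2 96.8] F a,l,z [-4.7 -1.1  3.1]
```

Request:
carry_out([
  {"xyz": [0, -3, -0.3], "dr": [0.2, 0, 0], "hand": -1},
  {"xyz": [0, -3, -0.3], "dr": [0.2, 0, 0], "hand": -1},
  {"xyz": [0, -3, 0], "dr": [0.2, 0, 0], "hand": -1},
  {"xyz": [0, -3, 0], "dr": [0.2, 0, 0], "hand": -1},
])

```text
clock: 7.65
ee_pos: [0.5831, 0.0568, 0.0967]
tool_rot: [0.998, 0.057, 0.002, -0.003]
contact_force: [-0.6, -2.9, 4.1]
gripper_width: 0.005
```

```bash
python3 -c "
from h import *
rep(-.001,.004,.0965)"
```

```text
clk 7.65 delta [-2.1 24.6  0.1] rot [-0.35 -0.22  0.06] now s,l,z [23.6  6.1 96.7] F a,l,z [-2.8 -1.   4.1]
```

Request:
carry_out([
  {"xyz": [0, -2, -0.3], "dr": [0, 0, 0], "hand": -1},
  {"xyz": [0, -2, -0.3], "dr": [0, 0, 0], "hand": -1},
  {"xyz": [0, -2, 0], "dr": [0, 0, 0], "hand": -1},
])

```text
clock: 7.95
ee_pos: [0.5824, 0.063, 0.0968]
tool_rot: [0.998, 0.058, 0.002, -0.002]
contact_force: [-0.4, -10.0, 4.1]
gripper_width: 0.002
```

```bash
python3 -c "
from h import *
rep(-.001,.004,.0965)"
```

```text
clk 7.95 delta [-2.2 30.8  0.1] rot [-0.27 -0.21  0.13] now s,l,z [29.8  6.1 96.8] F a,l,z [-9.9 -1.5  4.1]
```

The force jumped to 10 N at s≈29.8, which looks like the lock's dead stop. I'll confirm with one small push, then look.

Request:
carry_out([
  {"xyz": [0, -2, 0], "dr": [0, 0, 0], "hand": -1},
  {"xyz": [0, -2, -0.2], "dr": [0, 0, 0], "hand": -1},
])

```text
clock: 8.15
ee_pos: [0.5824, 0.063, 0.0969]
tool_rot: [0.998, 0.059, 0.002, 0.002]
contact_force: [0.7, -9.0, 0.8]
gripper_width: 0.003
```

```bash
python3 -c "
from h import *
rep(-.001,.004,.0965)
import cv2
cv2.imwrite('pics/s3.png',cv2.resize(snapshot('scene')[130:250,180:340,::-1],(800,600),interpolation=cv2.INTER_CUBIC))
"
```

```text
clk 8.15 delta [-2.3 30.7  0.5] rot [ 0.24 -0.19  0.3 ] now s,l,z [29.8  6.1 96.9] F a,l,z [-9.1 -0.4  0.8]
```

View pics/s3.png

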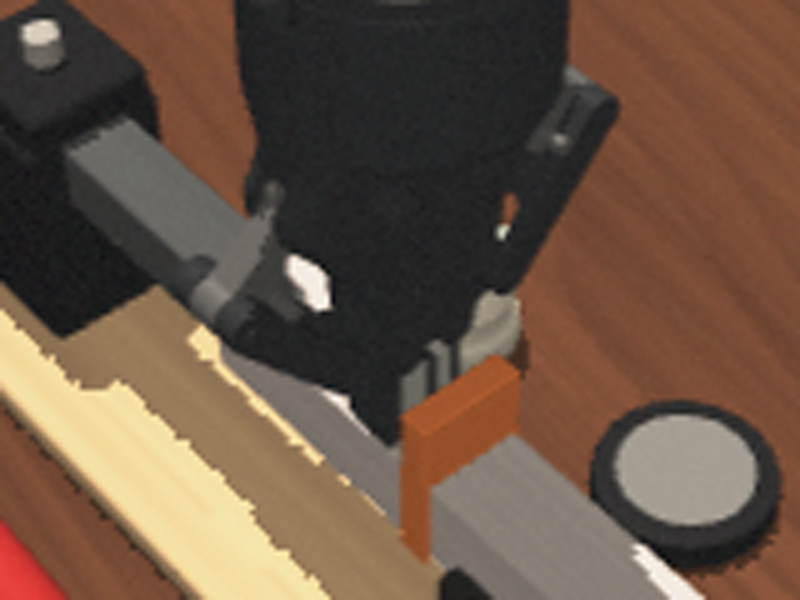

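The tab has moved from about (385,340) to (460,410), and the holes are hidden behind the hand. It did not move further under 9 N. I'll back off, lift and look from above.

Request:
carry_out([
  {"xyz": [0, 2, -1], "dr": [0, 0, 0], "hand": -1},
  {"xyz": [0, 2, -4], "dr": [0, 0, 0], "hand": -1},
  {"xyz": [0, 0, -20], "dr": [0, 0, 0], "hand": -1},
  {"xyz": [0, 0, -30], "dr": [0, 0, 0], "hand": -1},
  {"xyz": [0, 0, -30], "dr": [0, 0, 0], "hand": -1},
  {"xyz": [-40, 0, -10], "dr": [0, 0, 0], "hand": -1},
  {"xyz": [-40, 0, 0], "dr": [0, 0, 0], "hand": -1},
  {"xyz": [-40, 0, 0], "dr": [0, 0, 0], "hand": -1},
  {"xyz": [-40, 0, 0], "dr": [0, 0, 0], "hand": -1},
  {"xyz": [0, 0, 0], "dr": [0, 0, 0], "hand": -1},
])

```text
clock: 9.2
ee_pos: [0.4168, 0.0492, 0.1922]
tool_rot: [0.998, 0.059, -0.001, -0.007]
contact_force: [0.7, -0.4, -0.2]
gripper_width: -0.002
```

```bash
python3 -c "
from h import *
rep(-.001,.004,.0965)
import cv2
cv2.imwrite('pics/s4.png',cv2.resize(snapshot('scene')[130:250,180:340,::-1],(800,600),interpolation=cv2.INTER_CUBIC))
cv2.imwrite('pics/t4.png',cv2.resize(snapshot('top')[150:270,190:350,::-1],(800,600),interpolation=cv2.INTER_CUBIC))
"
```

```text
clk 9.2 delta [163.9  38.   94.8] rot [-0.82  0.11  0.28] now s,l,z [  34.8 -159.9  192.2] F a,l,z [-0.5  0.7 -0.2]
```

View pics/s4.png

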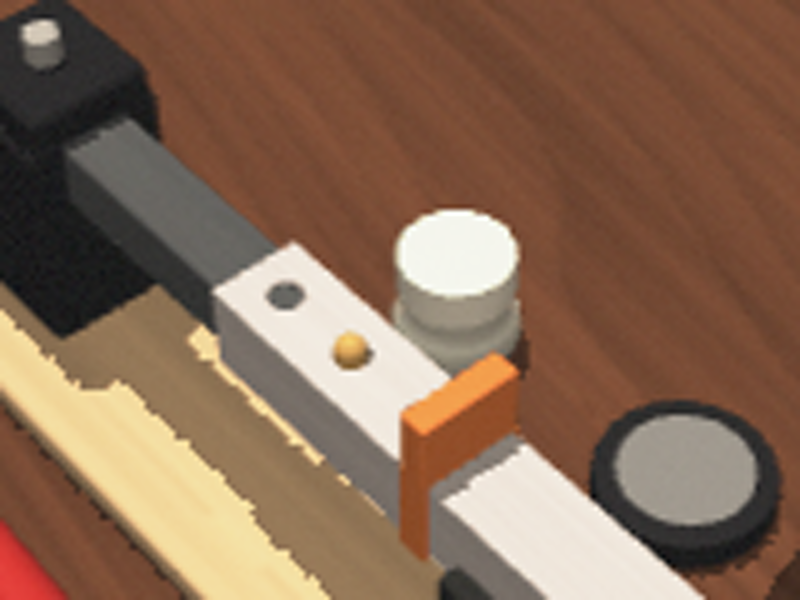

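View pics/t4.png

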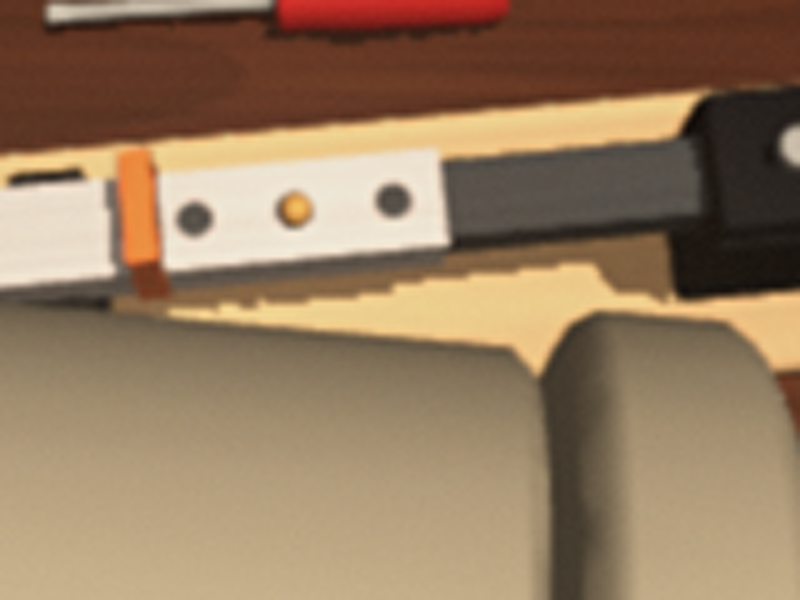

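The button stands proud in the next hole: (350,350) in the scene view and (295,208) in the top view, midway between the empty holes at 195 and 393. The arm is clear and the jar, lens cap and driver haven't moved.

```bash
python3 -c "
from workcell import *
print(abs(state()['joint_vel']).max()); print(sign_off())"
```

```text
0.05121740594599789
the job is handed in; nothing more can be done
None
```

The strobe arm is one hole longer and appears locked. I handed the job in at about 9.3 s, with the arm clear of everything; no verdict was reported.

- **Pressing:** I pressed the button down with the shut fingers. The force stepped up at about 97 mm above the table, which showed the fingertip had met the tube top and the button was flush.
- **Sliding:** I eased the fingertip against the orange tab. The rim broke free at about 12 N along the tube, and the tube then slid out until it stopped dead, about 29–30 mm on. It did not move further under about 9 N. The highest total force I read was about 14 N, against the 25 N limit, but I only saw force at the end of each short move.
- **Final check:** after backing off, both pictures show the button standing up in the next hole, with one empty hole on each side. The jar, lens cap and driver looked unmoved, though I checked that by eye only.

I judged that the button was fully up from the pictures and did not measure its height. The robot's joints were still settling slightly (0.05 rad/s) when I handed in.

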